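# Take the oiled bobbin off its stand with the tongs

### The job

The freshly oiled bobbin on the small oiling stand is held down by a keeper arm: turn the stand's knob clockwise until it clicks over and the keeper stands clear. Then pick up the sprung tongs, close their jaws on the bobbin and lift it off, keeping your own fingers off the oily bobbin and leaving the other things on the worktop where they are. Finish while holding it motionless in the tongs, roughly level and at least 12 cm above the worktop.

Things in the scene. Friction and masses are not known exactly. Their poses are not given: they have to be found in the camera images.
- oil_stand: Oiling stand, fixed: grey base plate 56 x 124 x 8 mm (x, y, z), origin at the centre of its underside. A 16 mm thick pedestal, top 30 mm above the worktop, stands at y = +30 mm and carries the bobbin; the knob's axis stands at y = -30 mm. All of it stays below 82 mm.
- pedestal_top (a point): Centre of the pedestal's top, 30 mm above the worktop, on which the bobbin stands; axes as the stand's.
- knob_grip (a point): On the knob's vertical axis, 72 mm above the worktop, where to grip. The knob is a black bar 13 mm thick (this point's x), 38 mm long (y), 53 to 81 mm above the worktop. The axes turn with it. The steel keeper arm is one piece with the knob: it reaches 69 mm along +y, 18 mm wide at its end, 44.5 to 48.5 mm above the worktop, 2.5 mm above the bobbin.
- keeper (a joint): Angle of knob and keeper, rad: 0 with the keeper over the bobbin, growing clockwise seen from above. A click spring holds it against a stop at 0 and at 1.4: leaving 0 takes about 0.14 N m, easing to nothing at 0.7, past which the knob snaps on to 1.4 of itself. There the keeper points along the stand's +x, away from the pedestal.
- tongs: Sprung tongs lying flat on the worktop: steel, black rubber pads, 200 mm long, 18 mm tall (24 mm at the grip plates), about 75 g. Origin on the hinge axis at the rear end, in the underside; +x runs along the middle line to the jaws, z up. The two arms are linked and close evenly. Flat rubber grip plates on the outsides, at x = 52 to 108 mm; jaw pads inside, at x = 150 to 180 mm, 16 mm tall.
- tongs_grip (a point): Middle of the tongs at the grip plates, 80 mm ahead of the hinge, 9 mm above the underside, near the centre of mass; close the fingers along its y. Here the tongs measure 59 mm over all at rest, 42 mm with the jaws on the bobbin, 34 mm at the stop. Squeezed to 51 mm they stay in the hand by their springs, with jaws about 40 mm apart.
- tongs_jaw (a point): Middle between the jaw pads, 165 mm ahead of the hinge (85 mm ahead of tongs_grip), 9 mm above the underside. The pads are 57 mm apart at rest, 20.6 mm and parallel on the bobbin; each mm of closing at tongs_grip closes them by 2.06 mm.
- tongs_left: Left arm of the tongs (+y side) with its grip plate and jaw pad; origin on the hinge axis, turned with the arm. Its spring pushes the plate outward with about 8 N at rest, 12 N with the jaws on the bobbin; a grip of 25 N then presses the bobbin with about 6 N.
- tongs_right: Right arm of the tongs (the -y side), likewise.
- bobbin: The oiled bobbin: steel sewing-machine bobbin with thread, upright, 20.6 mm across, 12 mm tall, 12 g, origin at the centre of its underside; it stands free on the pedestal under the keeper.
- spare_bobbin_a: A like bobbin (21 mm across, 12 mm tall) standing on the worktop; leave it.
- spare_bobbin_b: Another like bobbin on the worktop; leave it.
- thimble: Steel thimble, 19 mm across, 22 mm tall, on the worktop; leave it.
- spool_a: Wooden spool of thread, 36 mm across, 50 mm tall, on the worktop; leave it.
- spool_b: Another wooden spool of thread, 36 mm across, 50 mm tall; leave it.
- chalk: Flat block of tailor's chalk, 34 x 49 x 8 mm, on the worktop; leave it.
There are look-alikes about, which are no part of the job. There is more than one size of the tongs; the one meant has the size given above.

How it is judged:
By the outcome, as a careful person would: the job done as asked, in the order asked, and still so for the second after the job is handed in, while the arm keeps its last pose, push and grip.
It also fails if it takes over 61 s, if anything falls off the work surface, if the arm or the gripper's body presses on something with over 40 N, if the wrist force passes 120 N, or if a joint passes its speed limit or range.

### The arm

A 6-joint arm with a two-finger parallel gripper is mounted at the origin on a cart in front of the work surface, level with it; the furniture and walls round the work are solid. World frame = base frame: x ahead of the robot, y to its left, z up, the work surface at z = 0. Lengths are in m, angles in degrees, forces in N, time in s.
With the tool pointing down it reaches from about 0.325 to 0.85 m from the base axis. Payload 4.4 kg.
Tool frame: the origin (TCP) lies on the mounting face of the last link; the fingertips stand 199 mm ahead of it and the grasp point (between the pads) lies 180 mm ahead of it (env.tip_extent is the z of the fingertips in the tool frame, in m); z points along the fingers, y is the line along which they close (so a half turn about z gives the same grasp; the last joint's range is limited). The gripper opens to 94 mm and grips with 3 to 60 N. Pads are 16 mm wide; open, the fingers measure 119 mm over their backs; the gripper's body (75 mm by 177 mm) begins 78 mm behind the grasp point.
Start: joints at [-74.227, 11.837, 88.321, -0, 79.842, -8.623], TCP at [0.237, -0.524, 0.405] pointing down, gripper open.
Joint ranges: [-156.59, 156.59], [-49.26, 127.26], [12.9, 141.05], [-63.56, 243.56], [4.71, 150.69], [-161.64, 161.64]. Speed limits (degrees/s): [159.86, 159.86, 180, 180, 180, 180].

### API

Orientations are given as [roll, pitch, yaw] about the fixed x, y, z axes, in that order (R = Rz(yaw) Ry(pitch) Rx(roll)).
In Python, from rig import env, gripper_open, close, solve_ik, readout, vision, workorder gives the robot as it stands. Calls block until the motion is done:
- env.move_to(position, orientation): joint-space move of the TCP to a pose.
- env.move_linear(position, speed=0.15, attitude=None, force_limit=None): straight line of the TCP; attitude=None keeps the orientation; speed is the mean speed in m/s. With force_limit (N) it stops when the force on the tool has changed by that much, and returns True; else False.
- env.movej(angles): joint-space move.
- gripper_open() and close(): open the fingers fully, or close them until they stop; the grip force is fixed at half the most.
- env.wait(seconds).
- solve_ik(position, orientation): joint angles nearest the present ones, or None.
- readout.read_state(): the state.
- vision.snapshot(name): name is "scene" or "top" or "wrist"; returns the picture (420x560x3 uint8, red, green, blue); there is no depth.
- vision.calibration(name): a dict with "fx", "fy", "cx", "cy" (pixels), "position" and "rotation" of the camera in the world. Camera axes: x right, y up, looking along -z (the intrinsics and any distortion apply to the point x, -y, -z); pixel columns grow to the right and rows downward; lengths in m; the calibration is good to about 2 mm. A picture is of the moment at which its call begins: read the wrist's pose just before it. calibration takes no time and is no camera call; for the wrist camera it gives the pose at the moment of the call.
A pose or a line that the arm cannot do raises env.Unreachable and nothing moves.
- workorder.sign_off(): hands the job in; it is judged then, once.
The state is a dict: "t": time; "q": joint angles; "dq": joint speeds; "tau": joint torques, N m; "tcp_pos": TCP position; "tcp_rot": TCP orientation; "force": force on the tool from outside, world axes, zero at the start; "moment": the same for the moment, N m; "grip_width": finger opening in m; "grasp_force": force on a finger pad.
Only numpy, scipy, OpenCV 4.12 (cv2) and the standard library are available. Lean on these libraries where they do the work, as an engineer would, in place of code of your own. Each camera call takes 0.05 s, during which the arm holds its last target. There are 200 camera calls.

## Working session

There is one attempt and no reset: what is moved stays moved. The work goes in short steps, each a Python script; the robot and the scene stay as the last script left them, time stands still between calls to the robot, and variables do not carry over. Pictures are saved under pics/ and viewed, at most 10 in all, crops included, and the job is handed in when it is done.

```bash
ls; mkdir -p pics; python3 - <<'E'
from rig import env, vision, readout
import cv2, numpy as np
for n in ("scene","top"):
    im=vision.snapshot(n); cv2.imwrite(f"pics/{n}0.png",im[:,:,::-1]); 
    c=vision.calibration(n); print(n,c)
print(readout.read_state())
E
```

```text
pics
scene {'fx': 467.3728565547108, 'fy': 467.3728565547108, 'cx': 282.42438678734635, 'cy': 210.77788080918242, 'position': array([0.01936399, 0.99887921, 0.77475084]), 'rotation': array([  57.56313446,    0.59249925, -151.97351003])}
top {'fx': 544.6740110389243, 'fy': 544.6740110389243, 'cx': 281.9434399991769, 'cy': 210.60409420526986, 'position': array([0.34528126, 0.06062673, 1.56626335]), 'rotation': array([  8.05157629,  -0.71904632, -88.94634557])}
{'t': 0.1, 'q': array([-7.42254709e+01,  1.18797426e+01,  8.83951047e+01, -1.74798796e-04,
        7.98437532e+01, -8.62295045e+00]), 'dq': array([ 0.02982503, -0.01861947, -0.12024583,  0.06547804, -0.09902527,
       -0.02825797]), 'tau': array([-4.66290621e-04, -3.71865356e+01, -2.82293540e+01,  6.99696271e-02,
        3.11096990e-02, -5.11873202e-05]), 'tcp_pos': array([ 0.23741263, -0.52334214,  0.40361529]), 'tcp_rot': array([-1.79882714e+02, -1.76118691e-02,  2.43974925e+01]), 'force': array([-0.19359038, -0.19517704, -0.18232417]), 'moment': array([ 0.03671778, -0.03432015, -0.01142433]), 'grasp_force': 0.0, 'grip_width': 0.09399063412517414}
```

View pics/top0.png

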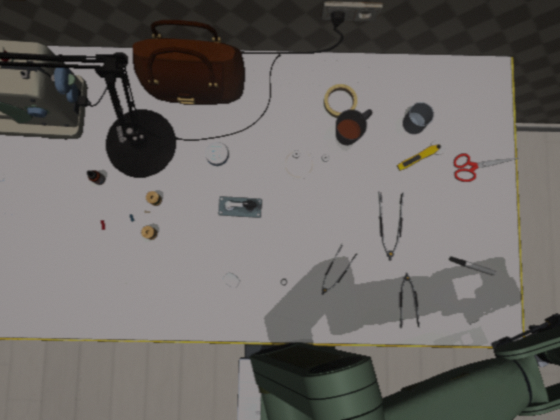

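View pics/scene0.png

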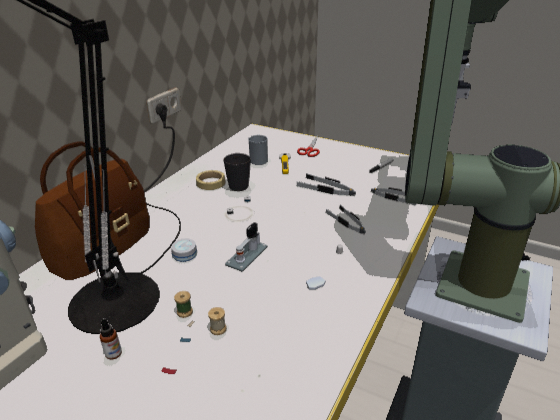

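The top view shows the stand at (240,206), knob near (250,204), and three tongs: A with hinge (390,258), B with hinge (323,292) and C with hinge (407,275). I'll measure the lengths and check them in an enlarged crop.

```bash
cat > h.py <<'E'
import numpy as np, cv2
from scipy.spatial.transform import Rotation as Ro
from rig import env, gripper_open, close, solve_ik, readout, vision, workorder
def ray(c,u,v):
    d=Ro.from_euler('xyz',c['rotation'],degrees=True).apply([(u-c['cx'])/c['fx'],-(v-c['cy'])/c['fy'],-1])
    return np.array(c['position']),d
def onz(c,u,v,z):
    p,d=ray(c,u,v); return p+d*(z-p[2])/d[2]
def proj(c,P):
    q=Ro.from_euler('xyz',c['rotation'],degrees=True).inv().apply(np.array(P)-c['position'])
    return np.array([c['cx']+c['fx']*q[0]/-q[2], c['cy']-c['fy']*q[1]/-q[2]])
def tri(obs):
    A=0;b=0
    for c,u,v in obs:
        p,d=ray(c,u,v); d=d/np.linalg.norm(d); M=np.eye(3)-np.outer(d,d); A=A+M; b=b+M@p
    return np.linalg.solve(A,b)
def tcp(p,yaw): return [180,0,yaw]
E
python3 - <<'E'
from h import *
c=vision.calibration('top')
for n,h,j1,j2 in (("A",(390,258),(380,193),(402,194)),("B",(323,292),(341,246),(356,255)),("C",(407,275),(401,326),(417,326))):
    H,a,b=[onz(c,*p,.015) for p in(h,j1,j2)]; print(n,H.round(3),a.round(3),b.round(3),np.linalg.norm((a+b)/2-H).round(3))
print(onz(c,250,204,.08),onz(c,240,206,.008))
im=cv2.imread('pics/top0.png')
a=cv2.resize(im[185:335,310:430],None,fx=4,fy=4,interpolation=cv2.INTER_CUBIC)
a=cv2.convertScaleAbs(a,alpha=1.3,beta=20)
b=cv2.resize(im[185:225,205:275],None,fx=4.5,fy=4.5,interpolation=cv2.INTER_CUBIC)
o=np.zeros((600,800,3),np.uint8); o[:,:480]=a; o[:180,485:485+315]=b
cv2.imwrite('pics/crop1.png',o)
E
```

```text
A [ 0.435 -0.265  0.015] [ 0.622 -0.238  0.015] [ 0.621 -0.302  0.015] 0.187
B [ 0.336 -0.075  0.015] [ 0.466 -0.125  0.015] [ 0.442 -0.168  0.015] 0.138
C [ 0.388 -0.313  0.015] [ 0.245 -0.294  0.015] [ 0.246 -0.339  0.015] 0.142
[0.57247096 0.13429577 0.08      ] [0.57704384 0.16658644 0.008     ]
```

View pics/crop1.png

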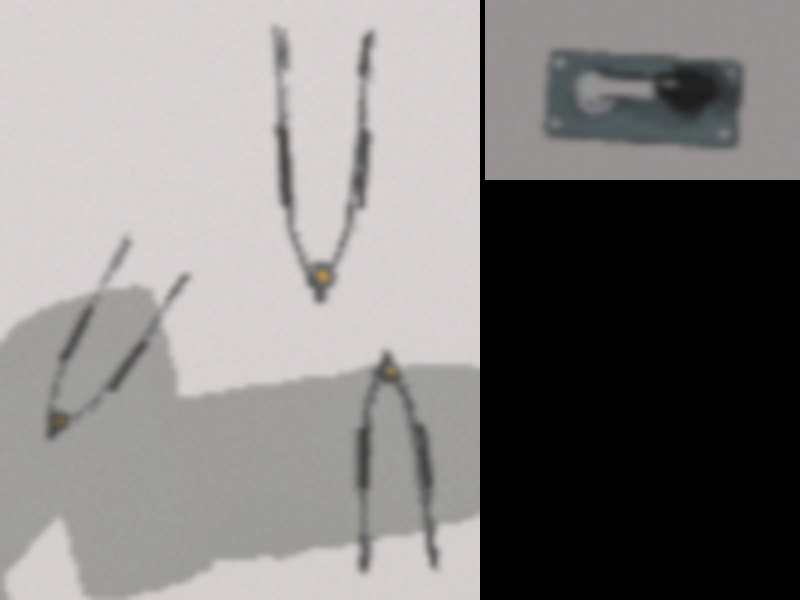

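Tongs: A (hinge 390,254; jaw tips 380,192 and 402,193) is about 0.2 m long. B (hinge 324,291) and C (hinge 407,277) are about 0.15 m, so A is the one meant. Next, a check of the gripper API, then close looks with the wrist camera.

```bash
python3 - <<'E'
from h import *
import pickle
try: print(close(width=0.08))
except Exception as e: print(type(e),e)
print(readout.read_state()['grip_width'],readout.read_state()['t'])
ims=[];cs=[]
for p in ((.575,.10,.38),(.575,.17,.36)):
    env.move_to(list(p),[180,0,87]); cs.append(vision.calibration('wrist')); ims.append(vision.snapshot('wrist')[:,:,::-1])
pickle.dump((ims,cs),open('w1.pkl','wb'))
o=np.hstack([cv2.resize(i[:, 80:480],None,fx=1,fy=1) for i in ims]); cv2.imwrite('pics/w1.png',o); print(o.shape,readout.read_state()['t'],readout.read_state()['tcp_pos'])
E
```

```text
<class 'TypeError'> got an unexpected keyword argument 'width'
0.09399063412517414 0.1
(420, 800, 3) 3.1083 [0.57515778 0.16967828 0.35992018]
```

View pics/w1.png

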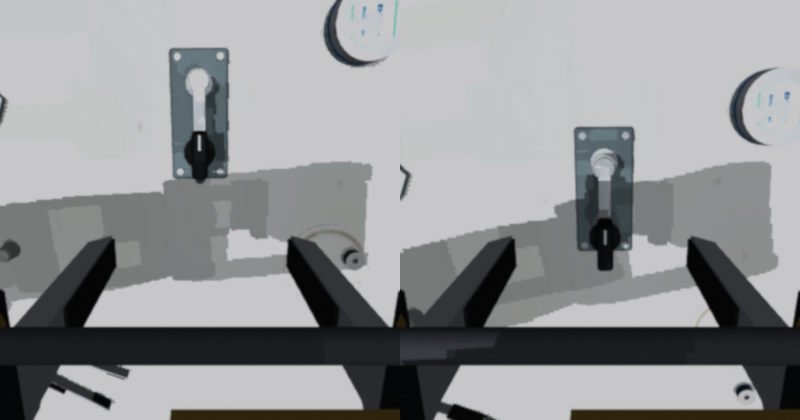

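The stand is clear in both views: plate corners in view 1 at (170,48) to (229,178), knob bar x≈200 from y 131 to 181 in view 1, and at (205, 219–269) in view 2. Keeper end sits at (198,75). Triangulating now. I'll also check in free air whether `close` takes a target opening.

```bash
python3 - <<'E'
from h import *
import pickle
ims,cs=pickle.load(open('w1.pkl','rb'))
T=lambda a,b:tri([(cs[0],a[0]+80,a[1]),(cs[1],b[0]+80,b[1])]).round(4)
print('knob far',T((200,131),(205,219)),'near',T((200,181),(205,269)))
print('keeper tip',T((198,67),(203,149)))
for i,cc in enumerate([((170,48),(228,48),(229,178),(172,178)),((174,127),(232,127),(233,250),(178,250))]):
    pts=np.array([onz(cs[i],u+80,v,.008)[:2] for u,v in cc]); d=pts[0]+pts[1]-pts[2]-pts[3]
    print('plate',pts.round(4).tolist(),pts.mean(0),'yaw',np.degrees(np.arctan2(-d[0],d[1])))
o=np.vstack([cv2.resize(ims[0][120:190,250:310],None,fx=6,fy=6,interpolation=2),]); o2=cv2.resize(ims[1][205:275,255:315],None,fx=6,fy=6,interpolation=2)
cv2.imwrite('pics/k.png',np.hstack([o,o2]))
for a in ((0.08,),):
    try: print(close(*a))
    except Exception as e: print(type(e),e)
s=readout.read_state();print(s['grip_width'],s['t'])
E
```

```text
knob far [0.5765 0.157  0.0592] near [0.5744 0.1162 0.0694]
keeper tip [0.5776 0.2114 0.0236]
plate [[0.5526, 0.231], [0.6064, 0.2281], [0.6034, 0.1055], [0.5453, 0.1086]] [0.5769273  0.16832492] yaw -2.4097531691741554
plate [[0.5518, 0.2312], [0.6053, 0.2285], [0.603, 0.1065], [0.5472, 0.1092]] [0.57681423 0.16886335] yaw -1.6118244342457841
<class 'TypeError'> too many positional arguments
0.09421478006371342 3.1083
```

View pics/k.png

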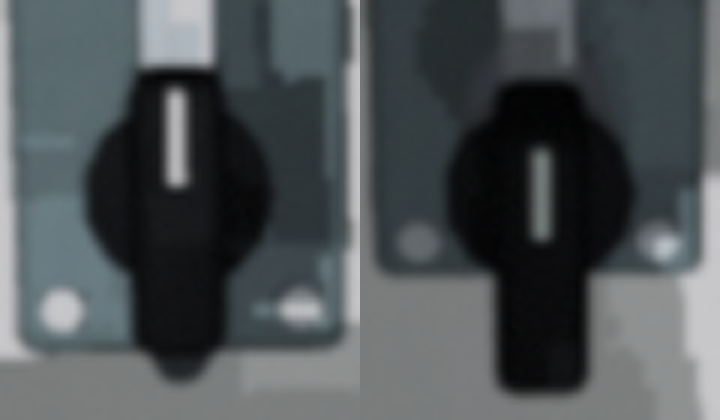

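`close()` takes no opening argument, so the gripper only opens or closes fully. A plain close on the tongs would shut the jaws to their stop. My plan is to carry the tongs with the fingers spread inside the arms, so the jaws stay open. I'll stand them jaws-down around the bobbin on the stand's plate and re-grip from outside. Knob first.

```bash
python3 - <<'E'
from h import *
import pickle
_,cs=pickle.load(open('w1.pkl','rb'))
for a,b in(((279.3,135),(285.2,229.7)),((279.3,151.2),(285.2,245))): print('mark',tri([(cs[0],*a),(cs[1],*b)]).round(4))
kx,ky,yw=.5760,.1386,88
s=readout.read_state()
env.move_to([kx,ky,.33],[180,0,yw])
st=env.move_linear([kx,ky,.254],speed=.08,force_limit=8); print('touch',st)
if not st:
    close(); s=readout.read_state(); print('w',s['grip_width'],s['grasp_force'],s['tcp_pos'],s['force'])
    for d in (15,30,45,60,77):
        env.move_to([kx,ky,.254],[180,0,yw-d]); s=readout.read_state(); print(d,s['tcp_pos'].round(4),s['tcp_rot'].round(1),s['force'].round(1),s['moment'].round(2),s['t'])
    gripper_open(); env.move_linear([kx,ky,.34],speed=.15)
    cv2.imwrite('pics/top1.png',vision.snapshot('top')[:,:,::-1])
    p=[.52,-.30,.42]; env.move_to(p,[180,0,180]); c1=vision.calibration('wrist'); i1=vision.snapshot('wrist')[:,:,::-1]
    p=[.46,-.26,.36]; env.move_to(p,[180,0,180]); c2=vision.calibration('wrist'); i2=vision.snapshot('wrist')[:,:,::-1]
    pickle.dump(((i1,i2),(c1,c2)),open('w2.pkl','wb'))
    cv2.imwrite('pics/w2.png',np.hstack([i1[:,80:480],i2[:,80:480]])); print(readout.read_state()['t'])
E
```

```text
mark [0.5762 0.1552 0.0812]
mark [0.5755 0.1427 0.0817]
touch False
w 0.012982973918728708 29.996526539325714 [0.57603755 0.13857917 0.25397824] [-0.57403307  0.06313374  0.2856764 ]
15 [0.576  0.1386 0.254 ] [180.    0.   73.2] [ 0.8 -0.5 -0.4] [-0.04 -0.05  0.1 ] 6.0667
30 [0.5759 0.1387 0.254 ] [-180.     0.    58.3] [ 0.3 -0.2 -1. ] [-0.05 -0.06  0.02] 6.425
45 [0.5759 0.1387 0.254 ] [-180.     0.    43.3] [-0.8  0.7  0.9] [ 0.05 -0.02 -0.05] 6.7833
60 [0.5759 0.1387 0.254 ] [-180.     0.    28.3] [-1.5  1.5  0.1] [ 0.07  0.09 -0.08] 7.1417
77 [0.5758 0.1387 0.254 ] [-180.     0.    11.3] [-2.6  0.8  0.6] [ 0.2   0.25 -0.15] 7.525
13.2583
```

View pics/w2.png

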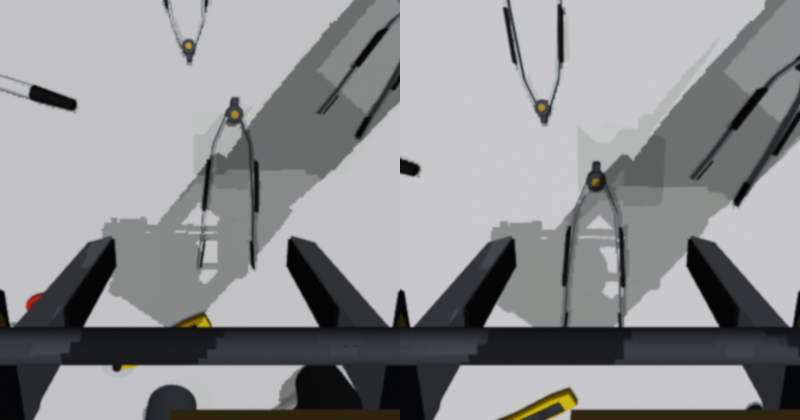

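The knob turned, gripped at 13 mm as expected. View 1 shows tongs A with hinge at (234,114), plates (207,162–208) and (255,162–210), and tips (202,267) and (254,268). In view 2 the hinge is at (196,181). Triangulating A and checking the keeper in the same step.

```bash
python3 - <<'E'
from h import *
import pickle
ims,cs=pickle.load(open('w2.pkl','rb'))
print('hinge',tri([(cs[0],314,114),(cs[1],276,181)]).round(4))
for n,a,b in(('Lr',(209,162),(169,228)),('Rr',(253,162),(220,228)),('Lf',(207,209),(166,286)),('Rf',(257,211),(224,285))):
    print(n,tri([(cs[0],a[0]+80,a[1]),(cs[1],b[0]+80,b[1])]).round(4))
for n,p in dict(hinge=(234,114),tail=(234,98),Lr=(209,162),Rr=(253,162),Lf=(207,209),Rf=(257,211),t1=(202,267),t2=(254,268)).items(): print(n,onz(cs[0],p[0]+80,p[1],.018).round(4))
for yaw in (0,): pass
R=Ro.from_matrix(np.array([[0,0,1],[0,-1,0],[1,0,0]]))
rz=Ro.from_euler('z',-2,degrees=True)
for dx in (.10,0):
  for z in (.11,.13,.3):
    e=(rz*R).as_euler('xyz',degrees=True); q=solve_ik([.578-.18-dx,.195,z],list(e)); print(dx,z,e.round(1),None if q is None else np.round(q,0))
for yaw in(180,): print(np.round(solve_ik([.51,-.265,.2],[180,0,yaw]),0))
t=cv2.imread('pics/top1.png')
o=np.zeros((600,800,3),np.uint8)
o[:300,:420]=cv2.resize(t[180:230,205:275],(420,300),interpolation=2)
o[300:,:400]=cv2.resize(ims[0][90:280,240:367][:, :],(400,300),interpolation=2)[:300]
a=cv2.resize(ims[0][90:280,265:355],(380,600),interpolation=2); o[:,420:]=a
cv2.imwrite('pics/c2.png',o)
E
```

```text
hinge [ 0.448  -0.2645  0.0155]
Lr [ 5.008e-01 -2.914e-01 -3.000e-04]
Rr [ 0.5019 -0.2397 -0.005 ]
Lf [ 0.5476 -0.2932  0.0338]
Rf [ 0.554  -0.2364  0.0196]
hinge [ 0.4479 -0.2649  0.018 ]
tail [ 0.4318 -0.2653  0.018 ]
Lr [ 0.4987 -0.2909  0.018 ]
Rr [ 0.4987 -0.2429  0.018 ]
Lf [ 0.5521 -0.2928  0.018 ]
Rf [ 0.5544 -0.2361  0.018 ]
t1 [ 0.6235 -0.2984  0.018 ]
t2 [ 0.6248 -0.2367  0.018 ]
0.1 0.11 [178. -90.   0.] [ 32.  43. 134. 214.  88. -91.]
0.1 0.13 [178. -90.   0.] [ 32.  39. 136. 214.  86. -93.]
0.1 0.3 [178. -90.   0.] None
0 0.11 [178. -90.   0.] [ 23.  42. 126. 205.  80. -95.]
0 0.13 [178. -90.   0.] [ 23.  39. 127. 205.  77. -96.]
0 0.3 [178. -90.   0.] [  23.    6.  132.  212.   53. -110.]
[ -36.   26.   97.    0.   57. -126.]<sys>:0: UserWarning: Gimbal lock detected. Setting third angle to zero since it is not possible to uniquely determine all angles.
```

View pics/c2.png

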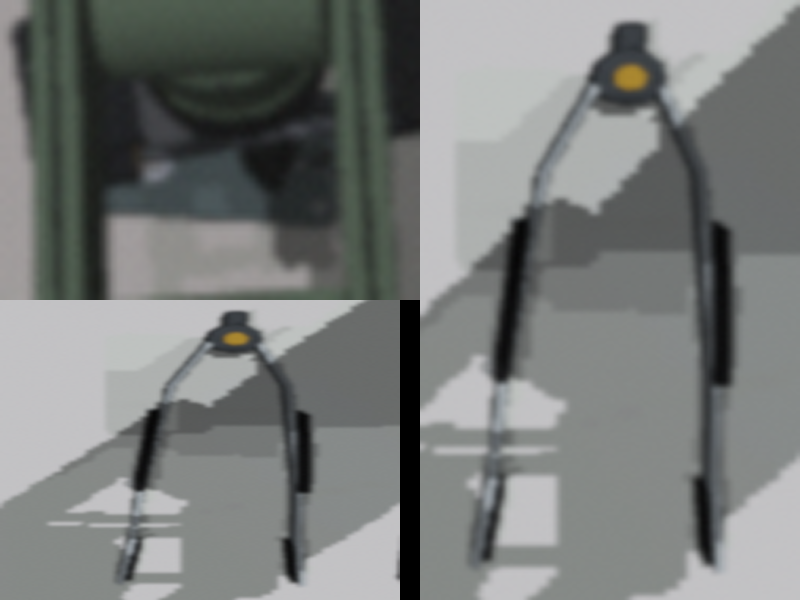

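The crop confirms A: plates about 54 mm long, and tail to tips about 0.195 m, against the given 200 mm. Hinge is at (0.448,-0.265), heading about -1°. Next, insert the closed fingers between the arms, spread them, and lift slightly to test the hold.

```bash
python3 - <<'E'
from h import *
x,y=.516,-.2657
close()
env.move_to([x,y,.25],[180,0,179])
st=env.move_linear([x,y,.2025],speed=.06,force_limit=6); print('touch',st)
gripper_open(); s=readout.read_state(); print(s['grip_width'],s['grasp_force'],s['force'].round(1),s['t'])
env.move_linear([x,y,.30],speed=.08); s=readout.read_state(); print(s['grip_width'],s['force'].round(2),s['moment'].round(3),s['t'])
i=vision.snapshot('wrist')[:,:,::-1]; j=vision.snapshot('scene')[:,:,::-1]
o=np.zeros((600,800,3),np.uint8); o[:420,:400]=i[:,80:480]; o[:450,400:]=cv2.resize(j[120:290,290:441],(400,450),interpolation=2)
cv2.imwrite('pics/lift.png',o)
E
```

```text
touch False
0.021771905217151413 29.794219848699868 [ 0.3 -0.6  1.5] 16.6583
0.022065611068876233 [-0.13  0.43 -1.24] [ 0.068 -0.151  0.033] 18.025
```

View pics/lift.png

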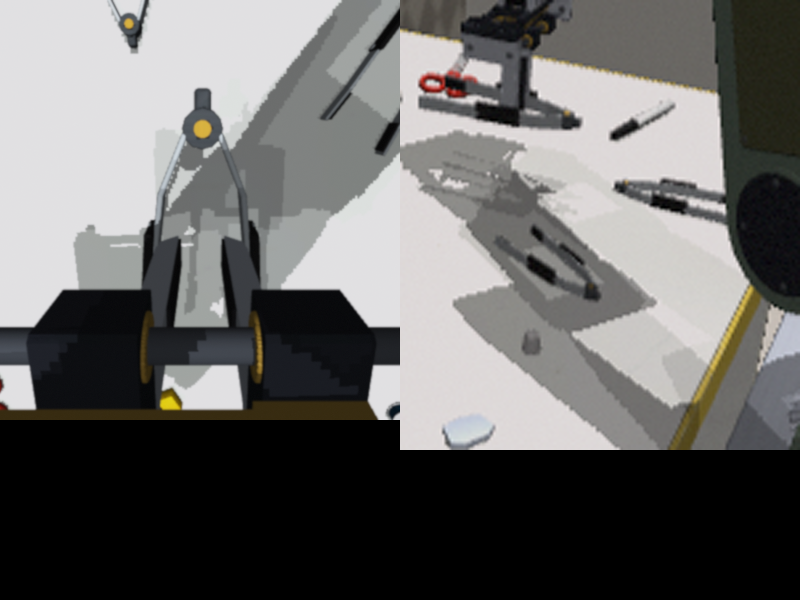

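The internal grip holds: the tongs hang level with the jaws open, and nothing else moved. Before the big wrist reorientation I'll fit a quick kinematic model so I can check the sweep of the tongs.

```bash
cat > fk.py <<'E'
from h import *
Y=lambda a:Ro.from_euler('y',a,degrees=True); Z=lambda a:Ro.from_euler('z',a,degrees=True)
def frames(q): 
    r1=Z(q[0]); r2=r1*Y(q[1]); r3=r2*Y(q[2]); r4=r3*Z(q[3]); r5=r4*Y(q[4]); r6=r5*Z(q[5]); return r1,r2,r3,r5,r6
def cols(q): r1,r2,r3,r5,_=frames(q); return np.hstack([r.as_matrix() for r in (r1,r2,r3,r5)])
E
python3 - <<'E'
from fk import *
rng=np.random.default_rng(0); D=[]
R0=np.array([[0,0,1],[0,-1,0],[1,0,0]])
for k in range(120):
    p=rng.uniform([.35,-.35,.15],[.65,.35,.4])
    e=[180+rng.uniform(-40,40),rng.uniform(-60,40),rng.uniform(-180,180)] if k%2 else (Z(rng.uniform(-20,20))*Ro.from_matrix(R0)*Y(rng.uniform(-15,15))).as_euler('xyz',degrees=True)
    q=solve_ik(list(p),list(e))
    if q is not None: D.append((p,e,np.array(q)))
A=np.vstack([cols(q) for _,_,q in D]); b=np.hstack([p for p,_,_ in D])
X=np.linalg.lstsq(A,b,rcond=None)[0]; print(len(D),X.round(3),'res',abs(A@X-b).max())
off=[(frames(q)[4].inv()*Ro.from_euler('xyz',e,degrees=True)).as_rotvec(degrees=True).round(1) for p,e,q in D[:4]]; print(off)
np.save('X.npy',X)
E
```

```text
113 [ 0.     0.029  0.283 -0.     0.029  0.455  0.094  0.029  0.5   -0.
  0.     0.143] res 4.5449755070592346e-15
[array([-0.,  0., 90.]), array([-0., -0., 90.]), array([-0.,  0., 90.]), array([-0., -0., 90.])]
```

```bash
cat >> fk.py <<'E'
X=np.load('X.npy')
def fk(q): return cols(q)@X, frames(q)[4]*Z(90)
PT=np.array([[-.12,.04,.19],[-.12,-.04,.19],[.085,0,.19],[.04,.09,.1],[.04,-.09,.1],[-.04,.09,.1],[-.04,-.09,.1],[0,.06,.2],[0,-.06,.2],[.11,0,.02],[-.06,0,0]])
def sweep(wps,n=40):
    for a,b in zip(wps[:-1],wps[1:]):
        P=[]
        for s in np.linspace(0,1,n):
            p,R=fk(a+(b-a)*s); P.append(p+R.apply(PT))
        P=np.array(P); print('lo',P.min((0,1)).round(3),'hi',P.max((0,1)).round(3), 'zmin at',P[...,2].min(1).argmin())
R0=np.array([[0,0,1],[0,-1,0],[1,0,0]])
ORI=(Z(-2)*Ro.from_matrix(R0))
E
python3 - <<'E'
from fk import *
e=list(ORI.as_euler('xyz',degrees=True)); q0=readout.read_state()['q']
qt=solve_ik([.3846,.2014,.25],e); print(np.round(q0),np.round(qt)); qt=np.array(qt)
sweep([q0,qt])
w0=np.array(solve_ik([.48,-.2,.40],[180,0,179]))
for wa in (np.array([w0[0],-15,110,0,8,w0[5]]),np.array([0,-15,105,20,20,-120])):
    wb=wa.copy(); wb[0]=qt[0]; wb[3]=qt[3]; wb[5]=qt[5]
    print(); sweep([q0,w0,wa,wb,qt])
E
```

```text
[ -36.   19.   93.    0.   68. -125.] [  25.   15.  133.  211.   61. -106.]
lo [ 0.385 -0.356  0.074] hi [0.755 0.38  0.431] zmin at 4

lo [ 0.37  -0.356  0.099] hi [ 0.636 -0.109  0.4  ] zmin at 0
lo [ 0.37  -0.352  0.2  ] hi [ 0.717 -0.109  0.63 ] zmin at 0
lo [ 0.431 -0.35   0.431] hi [0.729 0.417 0.702] zmin at 4
lo [0.385 0.108 0.13 ] hi [0.662 0.417 0.697] zmin at 39

lo [ 0.37  -0.356  0.099] hi [ 0.636 -0.109  0.4  ] zmin at 0
lo [ 0.37  -0.291  0.2  ] hi [0.768 0.21  0.639] zmin at 0
lo [0.423 0.019 0.442] hi [0.737 0.405 0.82 ] zmin at 0
lo [0.385 0.108 0.13 ] hi [0.679 0.387 0.804] zmin at 39<sys>:0: UserWarning: Gimbal lock detected. Setting third angle to zero since it is not possible to uniquely determine all angles.
```

```bash
python3 - <<'E' 2>/dev/null
from fk import *
e=list(ORI.as_euler('xyz',degrees=True)); q0=readout.read_state()['q']
qt=np.array(solve_ik([.3846,.2014,.20],e))
w0=np.array(solve_ik([.48,-.2,.36],[180,0,179]))
wa=np.array([-5,-15,110,0,8,w0[5]]); wb=wa.copy(); wb[3]=qt[3]; wb[5]=qt[5]
W=[q0,w0,wa,wb,qt]; sweep(W)
for q in W[1:]: env.movej(list(q))
s=readout.read_state(); print(s['tcp_pos'],s['grip_width'],s['t'])
ims={n:vision.snapshot(n)[:,:,::-1] for n in('wrist','top','scene')}
c=vision.calibration('wrist'); import pickle; pickle.dump((ims,c),open('w3.pkl','wb'))
o=np.zeros((600,800,3),np.uint8); o[:420,:560]=ims['wrist']; 
o[:180,560:]=cv2.resize(ims['top'][180:225,205:265],(240,180),interpolation=2)
o[180:600,560:]=cv2.resize(ims['scene'][150:290,200:280],(240,420),interpolation=2)
cv2.imwrite('pics/pre.png',o)
E
```

```text
lo [ 0.37  -0.356  0.099] hi [ 0.636 -0.109  0.36 ] zmin at 0
lo [ 0.37  -0.291  0.16 ] hi [0.763 0.13  0.63 ] zmin at 0
lo [ 0.51  -0.08   0.431] hi [0.731 0.171 0.703] zmin at 4
lo [ 0.385 -0.08   0.08 ] hi [0.739 0.288 0.695] zmin at 39
[0.38558292 0.20156102 0.20084   ] 0.021655174626796465 24.9917
```

View pics/pre.png

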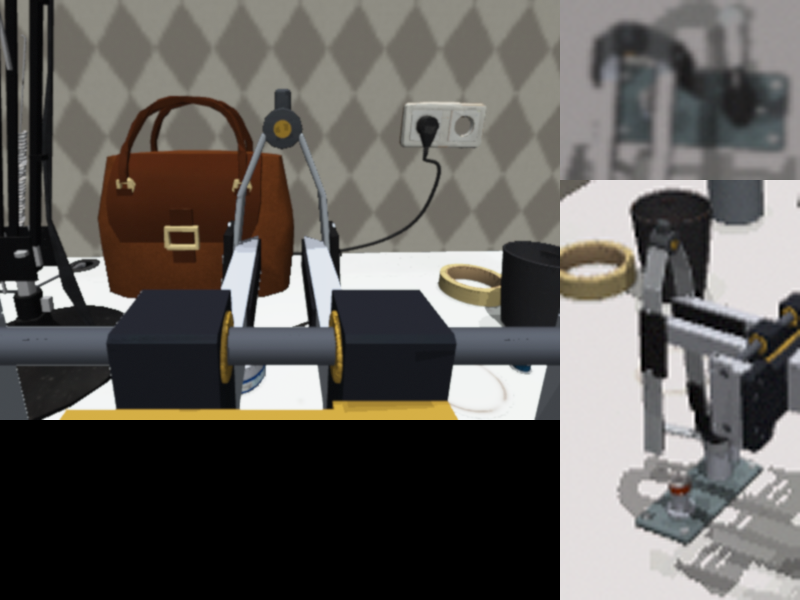

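The keeper stands clear (pointing +x), the bobbin with its red band is on the pedestal (crop 680,488), and the tongs hang jaws-down with tips at crop (654,450) and (715,440). Checking those against predicted projections before lowering.

```bash
python3 - <<'E' 2>/dev/null
from fk import *
c=vision.calibration('scene'); s=readout.read_state()
cr=lambda P:((proj(c,P)-[200,150])*3+[560,180]).round(0)
p,R=s['tcp_pos'],Ro.from_euler('xyz',s['tcp_rot'],degrees=True)
print('bobbin',cr([.578,.1986,.036]),'moved +5mm y',cr([.578,.2036,.036]),'+5 x',cr([.583,.1986,.036]))
for yy in(.031,-.031):
  for L in(.11,.114,.118): print('tip',L,cr(p+R.apply([-L,yy,.1935])),(p+R.apply([-L,yy,.1935])).round(4))
print('hinge',cr(p+R.apply([.068,0,.185])))
cw=vision.calibration('wrist'); print('hinge wrist',proj(cw,p+R.apply([.068,0,.1755])), 'at 66',proj(cw,p+R.apply([.066,0,.1755])),'at y2',proj(cw,p+R.apply([.068,.002,.1755])))
E
```

```text
bobbin [681. 483.] moved +5mm y [678. 486.] +5 x [676. 482.]
tip 0.11 [699. 410.] [0.578  0.1636 0.0913]
tip 0.114 [699. 414.] [0.578  0.1636 0.0873]
tip 0.118 [699. 418.] [0.578  0.1636 0.0833]
tip 0.11 [657. 447.] [0.5802 0.2256 0.0914]
tip 0.114 [658. 451.] [0.5802 0.2256 0.0874]
tip 0.118 [658. 455.] [0.5802 0.2256 0.0834]
hinge [675. 244.]
hinge wrist [280.79878079 128.28223403] at 66 [280.79788842 132.95180316] at y2 [285.38420239 128.28356355]
```

Predictions match (hinge 281,128 against 282,128 seen). Lowering until the tips touch the plate, then release, withdraw, open, advance and close from outside.

```bash
python3 - <<'E' 2>/dev/null
from fk import *
x,y=.3846,.2014
d=ORI.apply([0,0,1])
env.move_linear([x,y,.132],speed=.08)
st=env.move_linear([x,y,.112],speed=.015,force_limit=2.5); s=readout.read_state(); print('touch',st,s['tcp_pos'],s['force'].round(2),s['t'])
if st:
    close(); env.wait(.3); s=readout.read_state(); print(s['grip_width'],s['force'].round(2)); P=s['tcp_pos']
    cv2.imwrite('pics/s1.png',vision.snapshot('scene')[:,:,::-1])
    env.move_linear(list(P-.055*d),speed=.06); s=readout.read_state(); print('back',s['force'].round(2),s['t'])
    cv2.imwrite('pics/s2.png',vision.snapshot('scene')[:,:,::-1])
    a,b=[cv2.imread(f'pics/s{i}.png')[210:236,225:245].astype(int) for i in(1,2)]; print('diff',abs(a-b).mean())
    o=cv2.resize(cv2.imread('pics/s2.png')[130:290,180:340],(600,600),interpolation=2); cv2.imwrite('pics/stand.png',o)
    np.save('P.npy',P)
E
```

```text
touch True [0.38476751 0.20156226 0.12079511] [0.33 0.98 2.7 ] 26.95
0.0218451001808423 [-0.96  0.66  4.26]
back [-0.2  -0.09 -0.32] 28.5833
diff 89.97628205128206
```

View pics/stand.png

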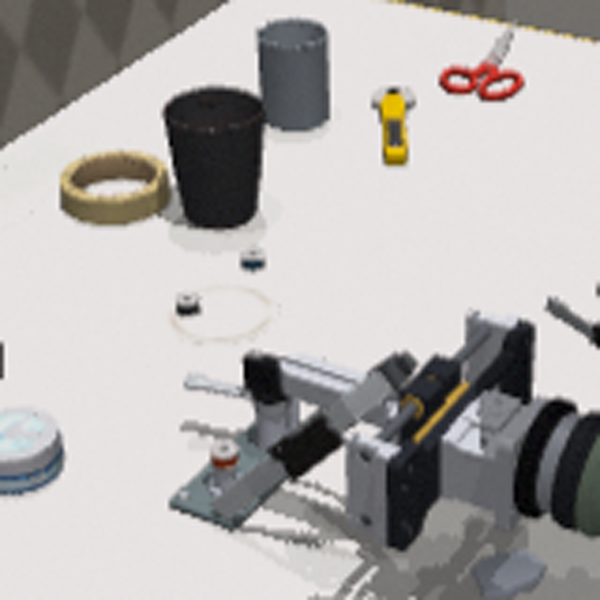

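The tongs didn't stay standing: on withdrawal they tilted back toward the gripper. The tips are still on the plate beside the bobbin, which is still on its pedestal (crop 225,457). The finger width read 21.8 mm after `close()`, so I'm reading the state before doing anything else.

```bash
python3 - <<'E' 2>/dev/null
from fk import *
s=readout.read_state(); print({k:(np.round(v,4) if k!='t' else v) for k,v in s.items() if k in('grip_width','grasp_force','tcp_pos','force','moment','t')})
# hinge (gold) and plates in wrist image by colour
im=vision.snapshot('wrist'); cv2.imwrite('pics/w4.png',im[:,:,::-1])
import pickle; old=pickle.load(open('w3.pkl','rb'))[0]['wrist'][:,:,::-1]
for n,i in(('pre',old),('now',im)):
    h=cv2.cvtColor(np.ascontiguousarray(i),cv2.COLOR_RGB2HSV); m=((h[...,0]>18)&(h[...,0]<30)&(h[...,1]>140)&(h[...,2]>90)).astype(np.uint8); m[280:]=0
    k,_,st,ce=cv2.connectedComponentsWithStats(m); print(n,[(st[j].tolist(),ce[j].round(0).tolist()) for j in range(1,k) if st[j][4]>25])
g=cv2.cvtColor(im,cv2.COLOR_RGB2GRAY); 
# finger inner/outer edges in row 270..: compare darkness profile
for n,i in(('pre',old),('now',im)): print(n,cv2.cvtColor(np.ascontiguousarray(i),cv2.COLOR_RGB2GRAY)[270,200:360:5].tolist())
E
```

```text
{'t': 28.6333, 'tcp_pos': array([0.33  , 0.2036, 0.121 ]), 'force': array([-0.9058, -0.6838, -0.1607]), 'moment': array([0.042 , 0.3581, 0.0058]), 'grasp_force': np.float64(0.2435), 'grip_width': np.float64(0.0004)}
pre [([274, 120, 17, 18, 237], [282.0, 129.0])]
now []
pre [49, 47, 45, 46, 44, 24, 230, 229, 229, 229, 227, 34, 29, 38, 41, 42, 39, 32, 102, 240, 233, 17, 185, 229, 229, 229, 230, 126, 201, 241, 241, 241]
now [243, 244, 157, 132, 140, 161, 171, 192, 132, 125, 53, 58, 65, 53, 50, 53, 53, 52, 51, 37, 70, 59, 48, 115, 120, 237, 244, 243, 243, 107, 35, 204]
```

The fingers only closed during the withdrawal (`close()` had returned early), so they dragged the tongs over. The tongs now lean at about 45° with their throat on the closed fingers and their tips on the plate. To mend this I'll raise the fingers along an arc so the tongs hang vertically by the throat, then set them down again.

```bash
cat >> fk.py <<'E'
def gold(im):
    h=cv2.cvtColor(np.ascontiguousarray(im),cv2.COLOR_RGB2HSV); m=((h[...,0]>16)&(h[...,0]<32)&(h[...,1]>110)&(h[...,2]>70)).astype(np.uint8); m[325:]=0
    k,_,st,ce=cv2.connectedComponentsWithStats(m); return [(st[j].tolist(),ce[j].round(1).tolist()) for j in range(1,k) if st[j][4]>25]
E
python3 - <<'E' 2>/dev/null
from fk import *
c=vision.calibration('scene'); print('near tip',onz(c,240,263.3,.01).round(3))
d=ORI.apply([0,0,1]); P=readout.read_state()['tcp_pos']; L=.165; r=np.radians; t0=47
def show(n):
    s=readout.read_state(); print(n,s['tcp_pos'].round(4),s['force'].round(2),s['moment'].round(3),round(s['t'],2),gold(vision.snapshot('wrist')))
show('start')
for th in (55,64,74,84):
    env.move_linear(list(P+d*L*(np.cos(r(t0))-np.cos(r(th)))+np.array([0,0,L*(np.sin(r(th))-np.sin(r(t0)))])),speed=.06)
    show(th)
for i in range(1,3): cv2.imwrite(f'pics/a{i}.png',vision.snapshot('wrist' if i==1 else 'scene')[:,:,::-1])
E
```

```text
near tip [0.57  0.215 0.01 ]
start [0.33   0.2035 0.121 ] [-1.3  -0.12  0.62] [ 0.011  0.438 -0.072] 28.68 [([273, 304, 17, 21, 243], [281.4, 313.1]), ([5, 308, 14, 11, 66], [10.2, 312.7])]
55 [0.3483 0.2028 0.136 ] [-0.7   0.52 -1.21] [ 0.046  0.363 -0.036] 29.27 [([274, 293, 14, 16, 205], [280.8, 300.2]), ([273, 311, 5, 14, 62], [275.1, 318.0]), ([284, 311, 6, 14, 70], [286.4, 317.4])]
64 [0.3705 0.202  0.1489] [-0.1  -0.12 -0.91] [ 0.055  0.401 -0.016] 29.91 [([268, 273, 27, 25, 492], [280.9, 284.3]), ([273, 311, 5, 14, 60], [275.0, 318.2]), ([284, 311, 6, 14, 68], [286.4, 317.4])]
74 [0.3972 0.201  0.159 ] [-0.09 -0.42 -1.4 ] [ 0.087  0.484 -0.003] 30.59 [([267, 272, 29, 27, 549], [280.9, 284.6]), ([274, 311, 4, 14, 44], [275.5, 318.3]), ([284, 311, 5, 14, 52], [286.2, 318.2])]
84 [0.4254 0.2    0.1645] [-0.19 -1.5  -0.92] [0.074 0.462 0.037] 31.27 [([267, 268, 28, 28, 595], [280.9, 281.2]), ([273, 311, 5, 14, 69], [275.0, 317.6]), ([284, 311, 6, 14, 72], [286.7, 317.8])]
```

The gold hinge dot is a steady 28 px circle, which puts the hinge 28 mm above the finger axis at tool z≈0.11. So the tongs hang freely, upright and centred, but about 34 mm short of the bobbin. Carrying them forward hanging, then lowering so they stand free while the fingers drop clear of the throat.

```bash
cat >> fk.py <<'E'
def show(n):
    s=readout.read_state(); g=gold(vision.snapshot('wrist')); g=sorted(g,key=lambda a:-a[0][4])[:1]
    print(n,s['tcp_pos'].round(4),s['force'].round(2),s['moment'].round(3),round(s['t'],2),g); return s,g
E
python3 - <<'E' 2>/dev/null
from fk import *
s=readout.read_state(); p=s['tcp_pos']; x,y=.4591,.1988
env.move_linear([p[0],p[1],.173],speed=.05); env.wait(.3); show('up')
env.move_linear([x,y,.173],speed=.05); env.wait(.5); s,g=show('fwd')
c=vision.calibration('wrist'); R=Ro.from_euler('xyz',s['tcp_rot'],degrees=True)
for tx in(.02,.028,.036): print(tx,proj(c,s['tcp_pos']+R.apply([tx,0,.110])).round(1))
im=vision.snapshot('scene'); cs=vision.calibration('scene'); H=s['tcp_pos']+R.apply([.028,0,.110]); print('scene hinge pred',proj(cs,H).round(1),[k for k in gold(im) if k[0][4]<300 and abs(k[1][0]-proj(cs,H)[0])<25])
cv2.imwrite('pics/b1.png',im[:,:,::-1])
E
```

```text
up [0.4248 0.2001 0.1729] [ 0.33  0.59 -0.78] [ 0.063  0.453 -0.026] 32.05 [([267, 268, 29, 28, 593], [280.9, 281.4])]
fwd [0.459  0.1988 0.173 ] [-0.13 -0.31 -0.99] [ 0.056  0.508 -0.02 ] 33.43 [([267, 268, 28, 28, 596], [280.9, 281.1])]
0.02 [280.6 308.2]
0.028 [280.6 283.3]
0.036 [280.6 257.3]
scene hinge pred [240.3 196.7] [([242, 199, 15, 14, 35], [249.6, 205.0])]
```

```bash
python3 - <<'E' 2>/dev/null
from fk import *
a=cv2.imread('pics/scene0.png').astype(int); b=cv2.imread('pics/b1.png').astype(int); D=abs(a-b).max(2)
s=readout.read_state(); c=vision.calibration('scene'); R=Ro.from_euler('xyz',s['tcp_rot'],degrees=True); p=s['tcp_pos']
for tilt in (-8,0,8):
    o=np.array([.028,0,.119]); print('tilt',tilt,[proj(c,p+R.apply(o+Ro.from_euler('y',tilt,degrees=True).apply([-L,-.029,0]))).round(0).tolist() for L in(.108,.13,.15,.165,.182)])
for r in range(214,266,4): 
    xs=np.where(D[r,222:262]>25)[0]+222; print(r,xs.min() if len(xs) else None,''.join('#' if v>25 else '.' for v in D[r,222:262]), b[r,228:246:2].mean(1).astype(int).tolist())
E
```

```text
tilt -8 [[238.0, 240.0], [240.0, 247.0], [241.0, 254.0], [242.0, 259.0], [243.0, 264.0]]
tilt 0 [[233.0, 238.0], [234.0, 245.0], [234.0, 252.0], [235.0, 256.0], [235.0, 262.0]]
tilt 8 [[228.0, 236.0], [228.0, 243.0], [228.0, 249.0], [227.0, 253.0], [227.0, 258.0]]
214 223 .#######.###.##################......#.. [108, 162, 209, 205, 98, 45, 31, 25, 43]
218 223 .####################################### [92, 103, 81, 29, 29, 23, 25, 22, 23]
222 224 ..##############################.####### [100, 100, 92, 20, 20, 23, 23, 19, 22]
226 224 ..#########################..######.#### [102, 97, 92, 20, 21, 23, 23, 23, 21]
230 225 ...########################........##### [94, 96, 93, 20, 24, 22, 23, 20, 18]
234 225 ...########################........##... [74, 55, 101, 20, 19, 46, 21, 24, 42]
238 229 .......##############.####.#............ [221, 91, 96, 36, 22, 22, 21, 118, 81]
242 229 .......#######......########..........## [220, 91, 85, 89, 223, 208, 224, 224, 105]
246 230 ........#############.######.......##### [223, 109, 87, 95, 160, 129, 127, 128, 104]
250 222 ################....##..........#####... [127, 100, 88, 91, 82, 102, 80, 79, 75]
254 223 .##############...##..############...... [129, 109, 103, 92, 45, 58, 57, 74, 53]
258 223 .########...#.#......############.###... [150, 103, 89, 92, 51, 98, 101, 88, 87]
262 228 ......######..###############.########## [115, 63, 77, 102, 71, 73, 77, 69, 50]
```

The near arm in the scene image sits within about 3° of the predicted vertical, so I'm lowering onto the plate and watching the hinge dot.

```bash
python3 - <<'E' 2>/dev/null
from fk import *
x,y=.4591,.1988
for z in (.1635,.158,.152,.144,.136):
    env.move_linear([x,y,z],speed=.02 if z>.15 else .04); s,g=show(z)
    c=vision.calibration('wrist'); R=Ro.from_euler('xyz',s['tcp_rot'],degrees=True)
    for hz in (.190,): print('   pred upright',[proj(c,s['tcp_pos']+R.apply([hz-s['tcp_pos'][2],0,tz])).round(0).tolist() for tz in(.102,.110,.118)])
E
```

```text
0.1635 [0.4591 0.1988 0.1633] [-0.75 -0.44 -0.61] [0.031 0.425 0.039] 34.16 [([267, 268, 28, 28, 593], [280.9, 281.2])]
   pred upright [[281.0, 303.0], [281.0, 288.0], [281.0, 275.0]]
0.158 [0.4591 0.1988 0.1579] [-0.59  0.28 -0.73] [ 0.035  0.299 -0.02 ] 34.63 [([266, 267, 30, 29, 660], [280.2, 280.8])]
   pred upright [[281.0, 284.0], [281.0, 270.0], [281.0, 259.0]]
0.152 [0.459  0.1988 0.1518] [ 0.83  0.16 -0.02] [-0.003  0.414 -0.021] 35.13 [([266, 238, 29, 29, 661], [280.0, 252.4])]
   pred upright [[281.0, 262.0], [281.0, 250.0], [281.0, 240.0]]
0.144 [0.459  0.1987 0.1436] [ 0.65  0.6  -0.  ] [-0.004  0.369 -0.026] 35.53 [([265, 212, 31, 30, 722], [279.8, 226.8])]
   pred upright [[281.0, 232.0], [281.0, 222.0], [281.0, 214.0]]
0.136 [0.459  0.1987 0.1356] [-0.54  0.5   0.26] [ 0.069  0.406 -0.001] 35.93 [([265, 184, 31, 32, 771], [279.9, 199.7])]
   pred upright [[281.0, 202.0], [281.0, 194.0], [281.0, 188.0]]
```

The hinge stays put while the gripper descends, so the tongs are standing on their own. Withdraw, open, verify the dot, then advance and close from outside.

```bash
python3 - <<'E' 2>/dev/null
from fk import *
d=ORI.apply([0,0,1]); p=readout.read_state()['tcp_pos'].copy()
H=p+d*.1095+np.array([0,0,.1885-p[2]])
def err(n):
    s,g=show(n); c=vision.calibration('wrist'); q=proj(c,H); print('  pred',q.round(1)); return np.linalg.norm(np.array(g[0][1])-q) if g else 99
e0=err('start')
env.move_linear(list(p-d*.03),speed=.04); e1=err('b30')
if e1<15:
    env.move_linear(list(p-d*.10),speed=.08); e2=err('b100')
    gripper_open(); env.wait(.8); e3=err('open'); print(readout.read_state()['grip_width'])
    if e3<12:
        env.move_linear([(p-d*.10)[0],(p-d*.10)[1],.123],speed=.08)
        t=p-d*.068; t[2]=.123; st=env.move_linear(list(t),speed=.06,force_limit=4); e4=err('adv'); print('touch',st)
E
```

```text
start [0.4591 0.1988 0.1358] [-0.24 -0.14 -0.17] [ 0.061  0.345 -0.072] 35.98 [([265, 184, 31, 31, 763], [280.0, 199.2])]
  pred [280.9 200.1]
b30 [0.4292 0.1999 0.1358] [ 0.46 -0.71 -0.22] [0.05  0.355 0.015] 36.93 [([269, 167, 24, 24, 454], [280.5, 178.9])]
  pred [281.  178.8]
b100 [0.3595 0.2025 0.1359] [0.23 0.24 0.37] [-0.002  0.316  0.014] 38.01 [([274, 147, 15, 16, 189], [280.9, 154.3])]
  pred [281.1 154.5]
open [0.3591 0.2023 0.1358] [0.08 0.59 0.25] [ 0.026  0.365 -0.078] 40.31 [([481, 310, 29, 15, 262], [493.4, 317.4])]
  pred [281.  153.8]
0.09434789762902737
```

Still standing, with the dot exactly as predicted. The last "error" was only the gripper's own gold part, so I'm continuing with a detection restricted to the predicted spot.

```bash
python3 - <<'E' 2>/dev/null
from fk import *
d=ORI.apply([0,0,1]); p=np.array([.4591,.1988,.1358])
H=p+d*.1095+np.array([0,0,.1885-p[2]])
def err(n):
    s=readout.read_state(); c=vision.calibration('wrist'); q=proj(c,H); g=[k for k in gold(vision.snapshot('wrist')) if np.hypot(*(np.array(k[1])-q))<25]; print(n,s['tcp_pos'].round(4),q.round(1),g,s['grip_width'].round(4),s['grasp_force'],s['force'].round(2),round(s['t'],2)); return bool(g)
if err('open'):
    b=p-d*.10
    env.move_linear([b[0],b[1],.123],speed=.08)
    t=p-d*.068; t[2]=.123; st=env.move_linear(list(t),speed=.06,force_limit=4); print('touch',st)
    if err('adv') and not st:
        close(); env.wait(.6); err('closed'); err('closed')
E
python3 - <<'E' 2>&1 | grep -v -i gimbal
from fk import *
d=ORI.apply([0,0,1]); p=np.array([.4591,.1988,.1358])
H=p+d*.1095+np.array([0,0,.1885-p[2]])
def err(n):
    s=readout.read_state(); c=vision.calibration('wrist'); q=proj(c,H); g=[k for k in gold(vision.snapshot('wrist')) if np.hypot(*(np.array(k[1])-q))<25]; print(n,s['tcp_pos'].round(4),q.round(1),g,round(float(s['grip_width']),4),s['grasp_force'],s['force'].round(2),round(s['t'],2)); return bool(g)
if err('open'):
    b=p-d*.10
    env.move_linear([b[0],b[1],.123],speed=.08)
    t=p-d*.068; t[2]=.123; st=env.move_linear(list(t),speed=.06,force_limit=4); print('touch',st)
    if err('adv') and not st:
        close(); env.wait(.6); err('closed'); err('closed')
E
```

```text
open [0.3591 0.2023 0.1358] [281.  153.7] [([273, 146, 16, 16, 190], [280.5, 153.7])] 0.0938 0.0 [ 0.61 -0.15  0.3 ] 40.41
touch False
adv [0.3912 0.201  0.123 ] [280.4 133.7] [([271, 124, 19, 19, 277], [279.9, 133.4])] 0.0939 0.0 [-0.64 -0.3   0.05] 41.45
closed [0.3912 0.2023 0.1229] [285.2 133.5] [([274, 118, 19, 19, 281], [282.8, 126.9])] 0.0429 30.164462327957153 [ 0.63  4.58 -1.2 ] 42.98
closed [0.3913 0.2023 0.1229] [285.2 133.5] [([274, 118, 19, 19, 280], [282.8, 126.8])] 0.0429 30.164612531661987 [ 0.25  4.67 -1.23] 43.02
```

The tongs closed to 43 mm, not the 34 mm stop, so something is between the jaws. A 4.6 N side load suggests one pad is bearing on the pedestal, because I set the tongs 4 mm off-centre. Shifting toward +y until that vanishes, then lifting.

```bash
python3 - <<'E' 2>&1 | grep -v -i gimbal
from fk import *
def st(n):
    env.wait(.1); f=np.mean([readout.read_state()['force'] for _ in range(3)],0); s=readout.read_state(); print(n,s['tcp_pos'].round(4),round(float(s['grip_width']),4),f.round(2),s['moment'].round(2),round(s['t'],2)); return f
p=readout.read_state()['tcp_pos'].copy(); p[1]=.201; p[0]=.3912; p[2]=.123
for k in range(1,8):
    env.move_linear([p[0],p[1]+.001*k,p[2]],speed=.02); f=st(k)
    if f[1]<.8: break
E
```

```text
1 [0.3913 0.2026 0.1229] 0.0426 [ 0.38  5.88 -2.75] [0.61 0.68 1.08] 43.42
2 [0.3912 0.2032 0.123 ] 0.0431 [-0.    5.15 -1.76] [0.52 0.7  0.96] 43.77
3 [0.3912 0.2039 0.1229] 0.0428 [-0.54  3.02 -1.44] [0.41 0.67 0.68] 44.12
4 [0.3911 0.2047 0.1229] 0.043 [ 0.52  2.49 -1.39] [0.21 0.64 0.29] 44.48
5 [0.3911 0.2056 0.1229] 0.0427 [-0.51 -0.83 -0.75] [-0.01  0.63 -0.1 ] 44.83
```

```bash
python3 - <<'E' 2>&1 | grep -v -i gimbal
from fk import *
c=vision.calibration('scene')
def red(n):
    im=vision.snapshot('scene'); cv2.imwrite(f'pics/r_{n}.png',im[:,:,::-1]); h=cv2.cvtColor(np.ascontiguousarray(im),cv2.COLOR_RGB2HSV).astype(int)
    m=(((h[...,0]<10)|(h[...,0]>172))&(h[...,1]>110)&(h[...,2]>60)).astype(np.uint8); m[:, :200]=0; m[:,290:]=0; m[:160]=0;m[320:]=0
    k,_,st,ce=cv2.connectedComponentsWithStats(m); s=readout.read_state()
    print(n,s['tcp_pos'].round(4),round(float(s['grip_width']),4),s['force'].round(1),round(s['t'],2),[(st[j].tolist(),ce[j].round(1).tolist()) for j in range(1,k) if st[j][4]>4])
p=readout.read_state()['tcp_pos'].copy()
print('pred',[proj(c,[.578,.1986,.036+dz]).round(1).tolist() for dz in(0,.03,.147)])
red('a')
env.move_linear([.3912,.2060,.153],speed=.03); red('b')
E
```

```text
pred [[240.3, 251.1], [239.6, 241.8], [236.8, 202.8]]
a [0.3911 0.2056 0.123 ] 0.0426 [-0.2 -1.3 -1.1] 44.88 []
b [0.3912 0.206  0.1528] 0.0425 [-0.3  0.2 -0.4] 46.08 [([239, 243, 4, 3, 8], [240.2, 243.6])]
```

At 3 cm the red band is at (240,243.6), where a lifted bobbin should be. Lifting to full height and checking again.

```bash
python3 - <<'E' 2>&1 | grep -v -i gimbal
from fk import *
c=vision.calibration('scene')
def red(n):
    im=vision.snapshot('scene'); h=cv2.cvtColor(np.ascontiguousarray(im),cv2.COLOR_RGB2HSV).astype(int)
    m=(((h[...,0]<10)|(h[...,0]>172))&(h[...,1]>110)&(h[...,2]>60)).astype(np.uint8); m[:, :200]=0; m[:,290:]=0; m[:160]=0;m[320:]=0
    k,_,st,ce=cv2.connectedComponentsWithStats(m); s=readout.read_state()
    print(n,s['tcp_pos'].round(4),s['tcp_rot'].round(1),abs(s['dq']).max().round(2),round(float(s['grip_width']),4),round(s['t'],2),[(st[j].tolist(),ce[j].round(1).tolist()) for j in range(1,k) if st[j][4]>3])
    return any(st[j][4]>3 for j in range(1,k))
env.move_linear([.3912,.2060,.275],speed=.06); env.wait(.8); ok=red('top'); print(proj(c,[.578,.1986,.036+.152]).round(1))
h=ok
a=cv2.imread('pics/scene0.png').astype(int); b=vision.snapshot('scene')[:,:,::-1].astype(int); D=abs(a-b).max(2)
P=lambda x,y:onz(vision.calibration('top'),x,y,0)
for n,(x,y) in dict(sp_a=(247,198),sp_b=(230,211),spoolA=(183,304),spoolB=(217,321),chalk=(316,283),thimble=(340,249)).items(): print(n,(D[y-5:y+6,x-5:x+6]>40).mean().round(2))
E
```

```text
top [0.3912 0.206  0.275 ] [129.6 -90.   48.5] 0.09 0.043 49.11 [([236, 202, 4, 3, 8], [237.1, 202.6])]
[236.6 201.1]
sp_a 0.69
sp_b 0.38
spoolA 0.0
spoolB 0.0
chalk 0.86
thimble 0.01
```

The bobbin is held at about 0.18 m: band at (237,203) against (237,201) predicted, width steady, arm still. The spools and thimble are unchanged. The chalk patch looked merely shadowed in the earlier picture, and the spare bobbins are now behind the gripper. Handing in.

```bash
python3 -c "
from rig import workorder; print(workorder.sign_off())"
```

```text
the job is handed in; nothing more can be done
None
```

The job is handed in: the knob was turned until the keeper stood clear, and the bobbin is held still and upright about 18 cm up in the tongs, which hang jaws-down rather than lying level because the gripper only opens or closes fully; the tongs tipped over once along the way and I set them upright again.

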